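# Twist a spring nut into the bench mounting channel

## Task

Take the loose spring nut out of the tray by its grip and lower it into the slot of the mounting channel, on the robot's side of the stop, with its long side along the slot, then slide it gently along until its rounded end touches the stop's bumper. Keeping it lightly against the bumper, push it down against its spring; then twist it a quarter turn there and let it come up so that its grooves catch the lips of the channel, and leave it. Do not force anything, and do not disturb the mug, beaker and bottles around.

Things in the scene. Friction and masses are not known exactly. Their poses are not given: they have to be found in the camera images.
- nut: Loose steel twist-in spring nut, 0.08-0.15 kg, upright in the tray. Origin: centre of the plate's underside, z up. Plate 36 (own x) x 20 mm (own y), 6 thick, ends rounded to 18 mm radius about the axis, so it can turn against a flat face. On it a middle land 19 mm long and ridges at both ends (15.2-18 mm from the axis), tops at z = 10 mm; between them two grooves 5.7 wide, 4 deep, along own y.
- grip (a point): Centre of the nut's grip, on its axis, 51 mm above the nut's origin: a flat black block 30 mm (nut's x) x 14 mm (nut's y) x 34 mm high, pinched across its 14 mm. Below it a 14 mm stem, 24 mm long, down to the plate. Same axes as the nut.
- foot (a point): Underside of the nut's foot plate (30 x 19 mm) when the spring is not pressed: 29 mm below the nut's origin (the point is fixed to the nut, it does not move with the spring). The coil spring between foot and plate pushes 3 N at the start plus 0.6 N per mm pressed, and is solid after 14 mm, at 11.4 N.
- channel: Steel mounting channel fixed on the bench, 260 long (own x, pointing away from the robot), 47 wide (own y), 41 mm high. Origin: centre of its underside, z up. Floor at 3 mm, inner side walls 41 mm apart. A nut set in with its foot just on the floor has its origin at z = 32 mm; pressed below z = 23 mm it can turn; turned across and let up, it ends at z = 27 mm.
- slot (a point): Middle of the channel's open slot at the top of the lips, 41 mm above the bench. Slot 22 mm wide. The lips are 3 mm thick on top and turn down at the slot: these edges are 3 mm thick (11 to 14 mm either side of the centre line) and reach down to 33 mm above the bench.
- stop: Stop fixed in the slot: aluminium block 20 mm along the channel x 21 across, 45 mm high. Origin: on the bench below its centre, axes as the channel's. On its -x side (to the robot) a rod carries a white bumper plate (18 wide, up to 44 mm high), pulled out by an unknown amount: its face is 14 to 28 mm from the origin, so feel for it. A few newtons are enough; over 25 N is forcing it.
- tray: Aluminium tray fixed on the bench, 170 x 150 mm, walls 18 mm high, floor 4 mm thick. Origin: centre of its underside. The nut stands near its middle; a washer, a hand knob and a bolt lie in its corners.
- mug: Steel mug, 80 mm across, 85 mm high, far from the robot; leave alone. Origin: underside.
- beaker: Glass beaker, 70 mm across, 90 mm high, at the left; leave alone. Origin: underside.
- amber: Amber bottle, 44 mm across, 100 mm high, at the right; leave alone. Origin: underside.
- jar: Glass jar, 56 mm across, 70 mm high, at the right; leave alone. Origin: underside.
Mind the look-alikes: they are no part of the job. What is meant by the nut is not pink, red or yellow, and is the smaller of those in its own colour.

How it is judged:
By the outcome, as a careful person would: the job done as asked, in the order asked, and still so for the second after the job is handed in, with the robot touching nothing.
It also fails if it takes over 72 s, if anything falls off the work surface, if the arm or the gripper's body presses on something with over 40 N, if the wrist force passes 120 N, or if a joint passes its speed limit or range.

## Robot

A 7-joint arm with a two-finger parallel gripper is mounted at the origin on the work surface. World frame = base frame: x ahead of the robot, y to its left, z up, the work surface at z = 0. Lengths are in mm, angles in rad, forces in N, time in s.
With the tool pointing down it reaches from about 400 to 875 mm from the base axis. Payload 4.4 kg.
Tool frame: the origin (TCP) lies between the finger pads; the fingertips stand ctrl.finger_overhang ahead of it and the grasp point (between the pads) lies 11 mm behind it (ctrl.finger_overhang is the distance from the TCP to the fingertips, in mm); z points along the fingers, y is the direction in which the jaws open and shut (so a half turn about z gives the same grasp; the last joint's range is limited). The gripper opens to 85 mm and grips with 20 to 120 N. Pads are 22 mm wide; open, the fingers measure 114 mm over their backs; the gripper's body (76 mm by 85 mm) begins 54 mm behind the grasp point. The pads swing forward as they close: fully open they stand 13 mm farther back than shut.
Start: joints at [1.037, 0.628, 0.038, 1.517, -0.027, 0.996, -0.02], TCP at [293.128, -580.167, 239.313] pointing down, gripper open.
Joint ranges: [-3.06, 3.06], [-0.37, 2.12], [-1.25, 1.32], [0.18, 2.47], [-1.1, 4.24], [0.23, 1.98], [-2.94, 2.94]. Speed limits (rad/s): [2.57, 2.57, 3.14, 3.14, 3.14, 3.14, 3.14].

## Interface

Orientations are given as [roll, pitch, yaw] about the fixed x, y, z axes, in that order (R = Rz(yaw) Ry(pitch) Rx(roll)).
In Python, from cell import ctrl gives the robot as it stands. The module is installed in compiled form; this text tells all that it offers.
- The arm moves only by the tool step_arm, never from a script. Its argument "deltas" is a list that holds one entry, the list of rows, each a list of 7 numbers: the opening, from 0 (shut) to 1 (fully open), then the shift along the world's x, y, z in mm, then the turn, a rotation vector about the world's x, y, z in rad. In form: [[[grip, tx, ty, tz, rx, ry, rz], ...]]. A call has 1 to 10 rows; each row shifts and turns the commanded pose from where the row before left it; what a row does not reach is not made up. A row lasts 1/12 s, in which the tool goes at most 41.7 mm and 7.16 degrees, less where a joint would pass 70% of its speed; a pose out of reach is approached as far as the arm can. A call is refused whole if a number of a shift passes 41.7 or a number of a turn 0.125, either way. A call with a gripper value outside its range is refused whole. The fingers move at their own pace and stop on an object; the grip force is fixed at half the most. Time passes only in rows, so rows that do not move let the fingers close. It gives the time, the measured TCP pose, the force and the opening at its end, in the units of the state.
- ctrl.read_state(): the state, without advancing time (a new reading comes with each control period).
- ctrl.get_image(name): name is "side" or "top"; returns (picture, depth): 420x560x3 uint8, red, green, blue; 420x560 float32, mm along the optical axis (not along the pixel's ray), 0 where there is no reading.
- ctrl.camera_info(name): a dict with "intrinsics" (3x3 intrinsics, pixels), "rvec" (rotation vector, rad) and "tvec" (3), from world to camera coordinates, as OpenCV has them. Camera axes: x right, y down, z forward; pixel columns grow to the right and rows downward; lengths in mm; the calibration is good to about 2 mm. A picture is of the moment at which its call begins. camera_info takes no time and is no camera call.
- ctrl.finish_job(): hands the job in, once; it reports no verdict.
The state is a dict: "clock": time; "qpos": joint angles; "qd": joint speeds; "tau": joint torques, N m; "eef_pos": TCP position; "tool_rot": TCP orientation; "force": force on the tool from outside, world axes, zero at the start; "torque": the same for the moment, N m; "width": finger opening in mm.
Only numpy, scipy, OpenCV 4.12 (cv2) and the standard library are available. Lean on these libraries where they do the work, as an engineer would, in place of code of your own. Each camera call takes 0.05 s, during which the arm holds its last target.

## Working session

There is one attempt and no reset: what is moved stays moved. The work goes in short steps, Python scripts to look and compute and a tool call to move; the robot and the scene stay as the last step left them, time stands still between calls to the robot, and variables do not carry over. Pictures are saved under pics/ and viewed, and the job is handed in when it is done.

Besides the shell and the picture viewer there is one more tool, called after ">>>" by a JSON object that holds its "fn" and its "kwargs", one argument or row to a line. step_arm: Moves the arm, as the interface text tells. Its arguments: {"type":"object","properties":{"deltas":{"type":"array"}},"required":["deltas"]}

```bash
mkdir -p pics
cat > h.py <<'E'
import numpy as np, cv2
from cell import ctrl
def cam(n):
    i=ctrl.camera_info(n); K=np.array(i["intrinsics"],float).reshape(3,3)
    R=cv2.Rodrigues(np.array(i["rvec"],float))[0]; t=np.array(i["tvec"],float).ravel()
    return K,R,t
def ray(n,u,v):
    K,R,t=cam(n); d=R.T@np.linalg.inv(K)@np.array([u,v,1.0]); return -R.T@t,d
def onz(n,u,v,z):
    c,d=ray(n,u,v); return c+d*(z-c[2])/d[2]
def dep(n,D,u,v):
    c,d=ray(n,u,v); return c+d*D[int(round(v)),int(round(u))]
def proj(n,p):
    K,R,t=cam(n); q=K@(R@np.array(p,float)+t); return q[:2]/q[2]
def tri(u1,u2,a="top",b="side"):
    c1,d1=ray(a,*u1);c2,d2=ray(b,*u2)
    s=np.linalg.lstsq(np.c_[d1,-d2],c2-c1,rcond=None)[0]
    p,q=c1+s[0]*d1,c2+s[1]*d2; return (p+q)/2,np.linalg.norm(p-q)
def snap(tag):
    for n in ("top","side"):
        im,D=ctrl.get_image(n); cv2.imwrite(f"pics/{tag}_{n}.png",im[:,:,::-1]); np.save(f"{tag}_{n}.npy",D)
E
python3 - <<'E'
from h import *
snap("a")
for n in("top","side"):
    K,R,t=cam(n);print(n,K.round(1).tolist(),(-R.T@t).round(0))
print(ctrl.read_state(), ctrl.finger_overhang)
E
```

```text
top [[462.8, 0.0, 277.4], [0.0, 462.8, 202.4], [0.0, 0.0, 1.0]] [ 398.   19. 1273.]
side [[453.6, 0.0, 276.7], [0.0, 453.6, 204.3], [0.0, 0.0, 1.0]] [446. 913. 615.]
{'clock': 0.1, 'qpos': array([ 1.03720052,  0.62924186,  0.03844539,  1.51828127, -0.02700458,
        0.99631067, -0.01996633]), 'qd': array([ 0.0004494 , -0.00240964,  0.00157001, -0.0023824 , -0.00070022,
       -0.00133974,  0.00090286]), 'tau': array([ 3.34345081e-03, -5.64537692e+01,  1.23051502e+00, -1.93973994e+01,
        1.13172378e-02,  5.41133704e-03, -1.25353833e-05]), 'eef_pos': array([ 292.87498244, -579.65598831,  238.48444018]), 'tool_rot': array([-3.13986944e+00,  1.36512657e-05,  4.67826178e-01]), 'force': array([0.25759516, 0.85179832, 0.12798592]), 'torque': array([ 0.05942441, -0.03147476,  0.01596115]), 'width': 85.42564041600298} 8.0
```

View pics/a_top.png

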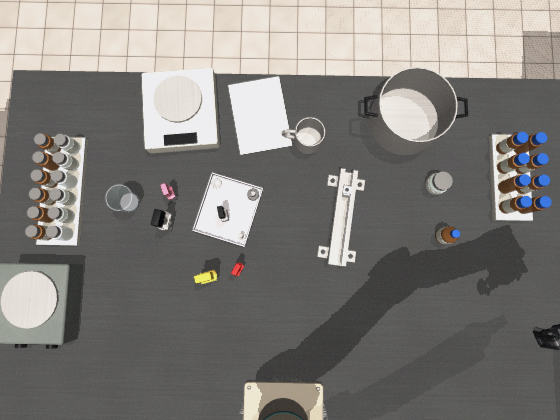

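View pics/a_side.png

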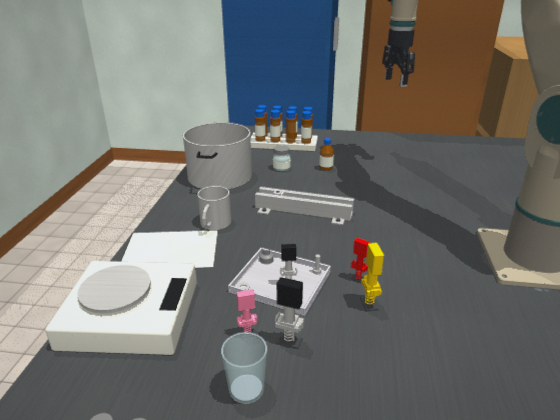

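Candidates in the top view are black small in the tray (222,212), black large outside (160,217), pink (167,190), red (238,269) and yellow (206,277). By the description I choose the small black one in the tray. Next are close crops of it and of the channel.

Run:
```python
from h import *
t=cv2.imread("pics/a_top.png");s=cv2.imread("pics/a_side.png")
A=cv2.resize(t[165:250,140:270],None,fx=3,fy=3,interpolation=cv2.INTER_CUBIC)
B=cv2.resize(t[160:275,310:375],None,fx=5,fy=5,interpolation=cv2.INTER_CUBIC)
C=cv2.resize(s[235:310,225:335],None,fx=3.5,fy=3.5,interpolation=cv2.INTER_CUBIC)
W=np.zeros((600,800,3),np.uint8)
W[:255,:390]=A; W[:575,400:725]=B; W[300:300+C.shape[0],:385]=C
cv2.imwrite("pics/crop.png",W)
for n,b in(("top",(200,190,240,230)),("side",(265,235,320,290))):
    im=cv2.imread(f"pics/a_{n}.png");D=np.load(f"a_{n}.npy")
    m=(im.max(2)<45).astype(np.uint8); M=np.zeros_like(m);M[b[1]:b[3],b[0]:b[2]]=m[b[1]:b[3],b[0]:b[2]]
    k,l,st,ce=cv2.connectedComponentsWithStats(M)
    for i in range(1,k):
        if st[i,4]>15:
            ys,xs=np.where(l==i);P=np.array([dep(n,D,x,y) for x,y in zip(xs,ys)])
            print(n,st[i],ce[i].round(1),np.percentile(P,[5,50,95],axis=0).round(0).tolist())
```

```text
top [220 207   5  11  16] [222.7 213.1] [[524.0, 160.0, 82.0], [534.0, 162.0, 99.0], [548.0, 167.0, 103.0]]
side [282 244  14  17 210] [288.5 251.9] [[525.0, 167.0, 74.0], [538.0, 175.0, 91.0], [551.0, 179.0, 103.0]]
side [277 278  25  12 238] [288.6 284.5] [[499.0, 318.0, 127.0], [519.0, 329.0, 135.0], [535.0, 335.0, 137.0]]
```

View pics/crop.png

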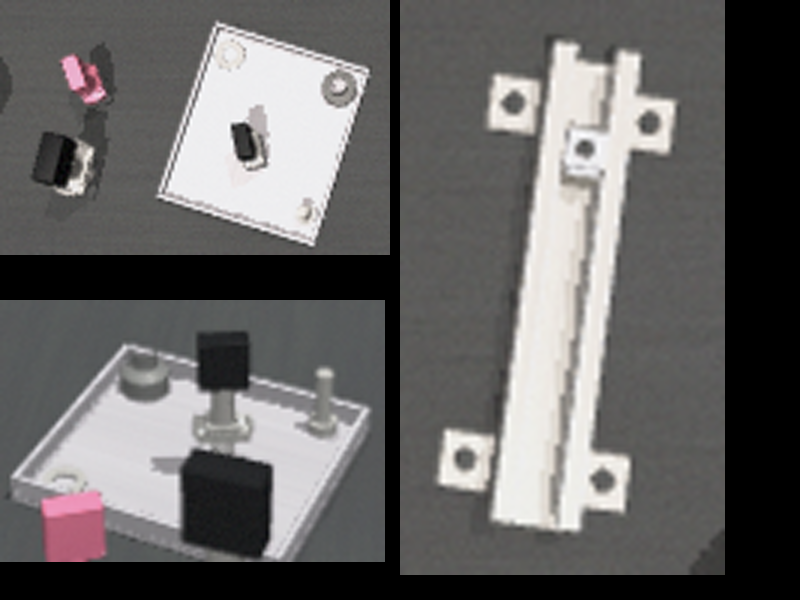

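The top-left crop shows the small black-gripped nut upright in the tray at about (222,212). The right crop shows the channel, with the stop near its far end at about (347,190).

```bash
cat >> h.py <<'E'
def cloud(n,D,box):
    x0,y0,x1,y1=box; K,R,t=cam(n)
    v,u=np.mgrid[y0:y1,x0:x1]; d=np.c_[u.ravel(),v.ravel(),np.ones(u.size)]@np.linalg.inv(K).T
    P=(d*D[y0:y1,x0:x1].reshape(-1,1)-t)@R
    return P,np.c_[u.ravel(),v.ravel()],D[y0:y1,x0:x1].ravel()>0
E
python3 - <<'E'
from h import *
for n,b in(("top",(200,190,240,230)),("side",(265,235,320,290))):
    D=np.load(f"a_{n}.npy");im=cv2.imread(f"pics/a_{n}.png")
    P,uv,ok=cloud(n,D,b); dark=im[uv[:,1],uv[:,0]].max(1)<70
    g=ok&dark&(P[:,2]>97)&(P[:,2]<108)&(np.hypot(P[:,0]-535,P[:,1]-165)<40)
    r=cv2.minAreaRect(P[g,:2].astype(np.float32)); print(n,"topface",g.sum(),P[g].mean(0).round(1),[np.round(a,1) for a in r])
    g=ok&dark&(P[:,2]>69)&(P[:,2]<108)&(np.hypot(P[:,0]-535,P[:,1]-165)<40)
    r=cv2.minAreaRect(P[g,:2].astype(np.float32)); print(n,"block",g.sum(),P[g].mean(0).round(1),[np.round(a,1) for a in r])
# channel
for n,b in(("top",(310,155,375,275)),("side",(245,180,365,230))):
    D=np.load(f"a_{n}.npy");P,uv,ok=cloud(n,D,b)
    g=ok&(P[:,2]>37)&(P[:,2]<50)
    c=P[g,:2].mean(0);r=cv2.minAreaRect(P[g,:2].astype(np.float32));print(n,"chan",g.sum(),np.median(P[g],0).round(1),[np.round(a,1) for a in r])
D=np.load("a_top.npy");im=cv2.imread("pics/a_top.png")
# lips: per-row edges
for v in range(170,268,6):
    P,uv,ok=cloud("top",D,(325,v,365,v+1))
    print(v,[(int(u[0]),int(round(p[2]))) for p,u in zip(P,uv) if 30<p[2]<60][:30])
E
```

```text
top topface 54 [537.4 168.4 101. ] [array([537.1, 168.2]), array([27.9, 12.1]), np.float64(13.5)]
top block 68 [537.4 167.4  98.4] [array([538. , 168.2]), array([29.5, 12.4]), np.float64(13.5)]
side topface 90 [539.4 171.6 101. ] [array([539.5, 170.2]), array([28.3, 16.5]), np.float64(2.7)]
side block 240 [538.5 173.8  90. ] [array([539.4, 170.3]), array([28.4, 17.1]), np.float64(4.7)]
top chan 980 [ 544.5 -154.9   41.7] [array([ 539.1, -152.6]), array([ 47.7, 259.9]), np.float64(82.5)]
side chan 783 [ 541.1 -150.    41.5] [array([ 540. , -151.8]), array([ 56. , 259.9]), np.float64(81.9)]
170 [(340, 31), (341, 38), (342, 44), (343, 45), (344, 43), (345, 43), (354, 41), (355, 40)]
176 [(340, 43), (341, 43), (342, 41), (343, 39), (344, 47), (353, 44), (354, 39), (355, 39), (356, 42), (357, 41)]
182 [(339, 40), (340, 41), (341, 41), (342, 42), (343, 44), (352, 40), (353, 45), (354, 43), (355, 45), (356, 44)]
188 [(338, 42), (339, 38), (340, 40), (341, 43), (342, 38), (343, 46), (344, 47), (345, 48), (346, 48), (347, 44), (348, 45), (349, 46), (350, 41), (351, 41), (352, 40), (353, 43), 
[... 818 characters left out ...]
34, 40), (335, 40), (336, 44), (337, 41), (345, 34), (346, 42), (347, 38), (348, 45), (349, 41), (350, 38)]
236 [(332, 47), (333, 40), (334, 42), (335, 35), (336, 41), (345, 41), (346, 41), (347, 42), (348, 41), (349, 44)]
242 [(331, 41), (332, 43), (333, 44), (334, 42), (335, 41), (344, 40), (345, 41), (346, 41), (347, 44), (348, 44)]
248 [(330, 38), (331, 40), (332, 43), (333, 44), (334, 38), (343, 41), (345, 44), (346, 42), (347, 43)]
254 [(329, 36), (330, 41), (331, 41), (332, 42), (333, 42), (342, 36), (343, 39), (344, 46), (345, 41), (346, 40), (347, 40)]
260 [(328, 36), (329, 37), (330, 45), (331, 40), (332, 42), (333, 40), (342, 37), (343, 43), (344, 36), (345, 46), (346, 43)]
266 []
```

Run:
```python
from h import *
t=cv2.imread("pics/a_top.png");s=cv2.imread("pics/a_side.png")
f=lambda a:np.clip((a.astype(float)/255)**0.5*255,0,255).astype(np.uint8)
A=cv2.resize(f(t[200:228,208:238]),None,fx=13,fy=13,interpolation=cv2.INTER_NEAREST)
B=cv2.resize(f(s[240:290,270:308]),None,fx=10,fy=10,interpolation=cv2.INTER_NEAREST)
W=np.zeros((510,790,3),np.uint8);W[:364,:390]=A;W[:500,400:780]=B
cv2.imwrite("pics/z.png",W)
for nm,uv,z in(("mug",(309,133),85),("beaker",(121,197),90),("amber",(450,234),100),("jar",(439,182),70)): print(nm,onz("top",*uv,z).round(0))
```

```text
mug [753. -57.  85.]
beaker [572. 428.  90.]
amber [ 491. -416.  100.]
jar [ 631. -402.   70.]
```

View pics/z.png

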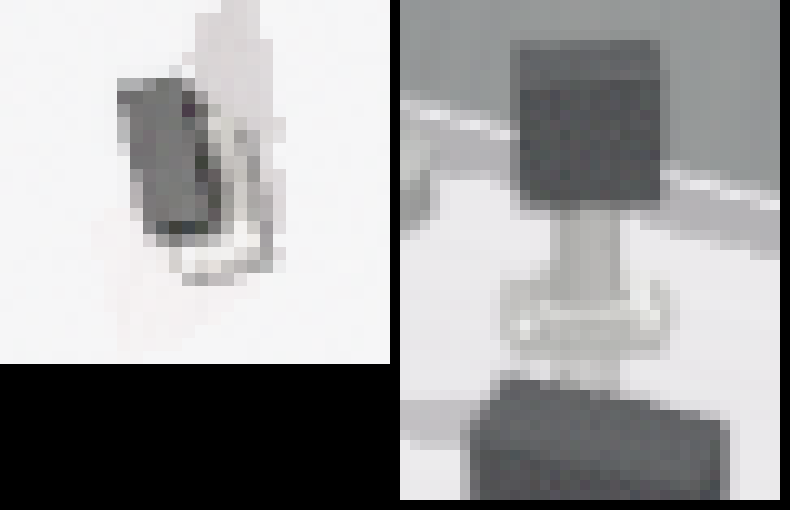

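Run:
```python
from h import *
for q in[(118,82),(188,80),(222,228),(148,228)]:
    print("top",onz("top",208+q[0]/13-.5,200+q[1]/13-.5,101).round(1))
for q in[(512,40),(659,40),(659,80),(518,80)]:
    print("side",onz("side",270+(q[0]-400)/10-.5,240+q[1]/10-.5,101).round(1))
# height by two views: centre of top face
u1=(208+169/13-.5,200+154.5/13-.5);u2=(270+187/10-.5,240+60/10-.5)
print(tri(u1,u2))
# subpixel channel: in top view, outer edges and slot edges
im=cv2.imread("pics/a_top.png").astype(np.float32).mean(2)
D=np.load("a_top.npy")
L=[]
E0=[];E1=[]
for v in range(205,262):
    row=im[v]
    # outer edges vs dark bench: half-level crossing
    P,uv,ok=cloud("top",D,(320,v,365,v+1))
    seg=row[320:362]; gl=np.diff(seg)
    i=None
    th=140
    a=np.where((seg[:-1]<th)&(seg[1:]>=th))[0]; b=np.where((seg[:-1]>=th)&(seg[1:]<th))[0]
    if len(a)==0:continue
    ua=320+a[0]+(th-seg[a[0]])/(seg[a[0]+1]-seg[a[0]]); ub=320+b[-1]+(th-seg[b[-1]])/(seg[b[-1]+1]-seg[b[-1]])
    A=onz("top",ua,v,41);B=onz("top",ub,v,41);L.append((*A[:2],*B[:2],ua,ub,v))
L=np.array(L)
w=np.abs(L[:,1]-L[:,3]);med=np.median(w);k=np.abs(w-med)<4
print("width",med,k.sum(),len(L))
for c in(0,2):
    p=np.polyfit(L[k,c],L[k,c+1],1);r=L[k,c+1]-np.polyval(p,L[k,c]);print(p,np.degrees(np.arctan(p[0])),"y@540",np.polyval(p,540),"std",r.std())
```

```text
top [552.4 178.7 101. ]
top [553. 165. 101.]
top [523.9 157.3 101. ]
top [523.6 171.8 101. ]
side [555.4 162.7 101. ]
side [526.1 158.5 101. ]
side [524.5 172.5 101. ]
side [552.2 176.4 101. ]
(array([538.81815881, 168.16036391, 101.32445493]), np.float64(1.3218782176246944))
width 49.10640476404964 45 57
[ -0.13267854 -56.82595048] -7.557778418661116 y@540 -128.4723600183106 std 0.2694556106212153
[  -0.13296286 -105.55596521] -7.573786338009828 y@540 -177.3559073958587 std 0.32402411390861074
```

The top face measures 29.5 x 14 mm at z≈101 (expected 101) and the channel yaw is -7.6°. I am moving above the nut.

>>> {"fn": "step_arm", "kwargs": {
  "deltas": [
    [[1,9,28,0,0,0,-0.01],[1,9,28,0,0,0,-0.01],[1,9,28,0,0,0,-0.01],[1,9,28,0,0,0,-0.01],[1,9,28,0,0,0,-0.01],[1,9,28,0,0,0,-0.01],[1,9,28,0,0,0,-0.01],[1,9,28,0,0,0,-0.01],[1,9,28,0,0,0,-0.01],[1,9,28,0,0,0,-0.01]]
  ]
}}

```text
clock: 0.93
eef_pos: [383.1, -298.6, 239.1]
tool_rot: [-3.141, 0.0, 0.367]
force: [-0.2, 0.3, 0.0]
width: 85.3
```

>>> {"fn": "step_arm", "kwargs": {
  "deltas": [
    [[1,9,28,0,0,0,-0.01],[1,9,28,0,0,0,-0.01],[1,9,28,0,0,0,-0.01],[1,9,28,0,0,0,-0.01],[1,9,28,0,0,0,-0.01],[1,9,28,0,0,0,-0.01],[1,9,28,0,0,0,-0.01],[1,9,28,0,0,0,-0.01],[1,9,28,0,0,0,-0.01],[1,9,28,0,0,0,-0.01]]
  ]
}}

```text
clock: 1.77
eef_pos: [473.1, -18.7, 239.1]
tool_rot: [-3.142, 0.0, 0.267]
force: [-0.3, -0.3, -0.1]
width: 85.6
```

>>> {"fn": "step_arm", "kwargs": {
  "deltas": [
    [[1,9.4,26.7,0,0,0,-0.01],[1,9.4,26.7,0,0,0,-0.01],[1,9.4,26.7,0,0,0,-0.01],[1,9.4,26.7,0,0,0,-0.01],[1,9.4,26.7,0,0,0,-0.01],[1,9.4,26.7,0,0,0,-0.01],[1,9.4,26.7,0,0,0,-0.01],[1,0,0,-33,0,0,0],[1,0,0,-33,0,0,0],[1,0,0,-33,0,0,0]]
  ]
}}

```text
clock: 2.6
eef_pos: [539.0, 167.6, 139.3]
tool_rot: [-3.141, -0.001, 0.199]
force: [-0.6, 0.7, -0.4]
width: 85.3
```

Run:
```python
from h import *
snap("b")
s=cv2.imread("pics/b_side.png");t=cv2.imread("pics/b_top.png")
W=np.zeros((480,800,3),np.uint8)
W[:480,:480]=cv2.resize(s[190:310,230:350],None,fx=4,fy=4,interpolation=cv2.INTER_CUBIC)
W[:320,480:800]=cv2.resize(t[170:250,180:260],None,fx=4,fy=4,interpolation=cv2.INTER_CUBIC)
cv2.imwrite("pics/b.png",W);print(ctrl.read_state()["eef_pos"],ctrl.read_state()["qpos"])
```

```text
[534.78865727 165.58604015 135.4878525 ] [-0.36461435  0.64244254  0.02199169  1.86016183 -0.02191775  0.65045482
 -1.70199023]
```

View pics/b.png

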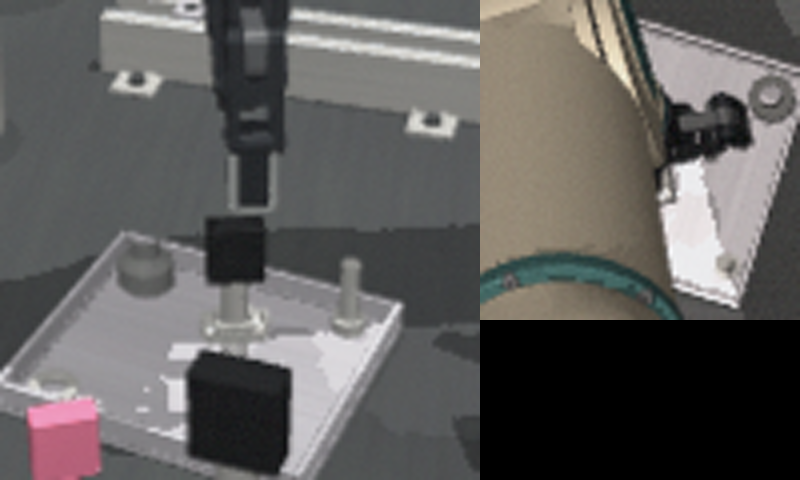

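>>> {"fn": "step_arm", "kwargs": {
  "deltas": [
    [[1,0,0,0,0,0,0]]
  ]
}}

```text
clock: 2.78
eef_pos: [538.2, 166.4, 139.7]
tool_rot: [3.141, 0.003, 0.198]
force: [0.3, 0.4, 1.1]
width: 85.5
```

Run:
```python
from h import *
s=ctrl.read_state();print(s["eef_pos"],s["tool_rot"],s["qd"].round(3))
snap("c")
s=ctrl.read_state();print(s["eef_pos"],s["tool_rot"],s["qd"].round(3))
s=ctrl.read_state();print(s["eef_pos"],s["tool_rot"],s["qd"].round(3))
```

```text
[538.2133244  166.42558151 139.7233401 ] [3.14112398e+00 2.77669659e-03 1.97673328e-01] [ 0.001 -0.05   0.003 -0.039 -0.    -0.    -0.   ]
[540.26398358 166.98953493 142.10025109] [-3.14121898e+00 -3.00700821e-03  1.97436489e-01] [ 0.001 -0.02  -0.001 -0.007 -0.004 -0.006 -0.001]
[540.26398358 166.98953493 142.10025109] [-3.14121898e+00 -3.00700821e-03  1.97436489e-01] [ 0.001 -0.02  -0.001 -0.007 -0.004 -0.006 -0.001]
```

Run:
```python
from h import *
print(proj("side",(540,167,131+13)),proj("side",(538.7,168,101)), proj("side",(540,167+41,131+13)))
s=cv2.imread("pics/c_side.png");t=cv2.imread("pics/c_top.png")
W=np.zeros((600,800,3),np.uint8)
W[:600,:480]=cv2.resize(s[210:310,250:330],None,fx=6,fy=6,interpolation=cv2.INTER_CUBIC)
W[:320,480:800]=cv2.resize(t[170:250,180:260],None,fx=4,fy=4,interpolation=cv2.INTER_CUBIC)
cv2.imwrite("pics/c.png",W)
```

```text
[288.11912939 227.06411874] [288.59530699 245.64670027] [285.30723251 238.58142254]
```

View pics/c.png

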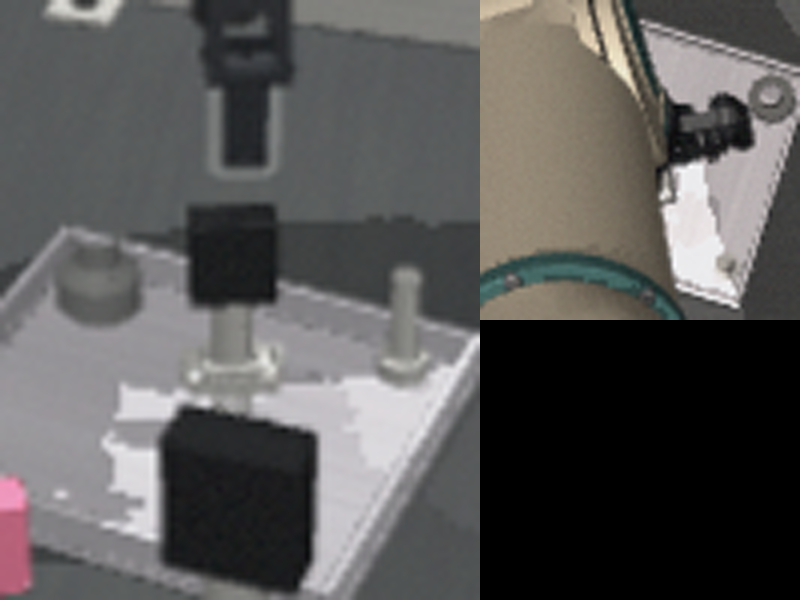

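>>> {"fn": "step_arm", "kwargs": {
  "deltas": [
    [[1,0,0,0,0,0,0],[1,0,0,0,0,0,0],[1,0,0,0,0,0,0],[1,0,0,0,0,0,0]]
  ]
}}

```text
clock: 3.22
eef_pos: [539.4, 166.9, 141.3]
tool_rot: [-3.141, -0.002, 0.198]
force: [-0.5, -1.0, -1.4]
width: 85.6
```

Run:
```python
from h import *
s=ctrl.read_state();print(s["eef_pos"],s["tool_rot"],s["qd"].round(3))
im,D=ctrl.get_image("side");cv2.imwrite("pics/d_side.png",im[:,:,::-1])
s=ctrl.read_state();p=s["eef_pos"];print(p,s["tool_rot"],s["qd"].round(3))
P,uv,ok=cloud("side",D,(275,215,305,243))
g=ok&(P[:,2]>130)&(P[:,2]<175)&(P[:,1]>190)
print(P[g].min(0),P[g].max(0),np.median(P[g],0))
for z0,z1 in((144,150),(150,156),(156,164)):
    k=g&(P[:,2]>z0)&(P[:,2]<z1);print(z0,k.sum(),np.percentile(P[k],[5,50,95],axis=0).round(1).tolist())
s=cv2.imread("pics/d_side.png")
cv2.imwrite("pics/d.png",cv2.resize(s[210:310,250:330],None,fx=6,fy=6,interpolation=cv2.INTER_CUBIC))
```

```text
[539.38910884 166.85663593 141.29406574] [-3.14133123e+00 -1.67469126e-03  1.97693672e-01] [ 0.001  0.008  0.001  0.004  0.001 -0.002  0.001]
[539.2439132  166.79116311 141.02227158] [-3.14143326e+00 -1.20130654e-03  1.97709617e-01] [-0.001  0.007  0.002  0.002  0.001 -0.001  0.001]
[519.54567026 210.12406788 146.6219743 ] [541.85281174 224.61481089 174.96482272] [530.26190077 217.11583482 163.06208574]
144 12 [[522.3, 211.8, 146.9], [531.3, 213.3, 148.2], [537.8, 216.0, 149.9]]
150 18 [[521.5, 211.5, 150.2], [531.3, 215.0, 152.4], [540.0, 218.6, 155.6]]
156 46 [[521.4, 212.5, 156.4], [531.4, 218.7, 160.6], [541.5, 221.9, 163.5]]
```

View pics/d.png

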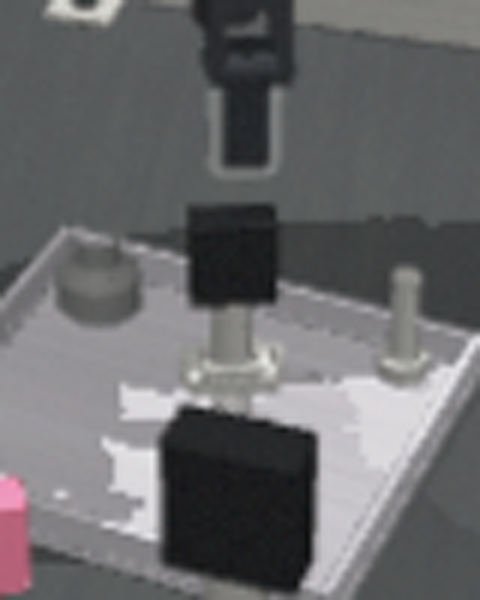

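>>> {"fn": "step_arm", "kwargs": {
  "deltas": [
    [[1,0,0.4,-6,0,0,0],[1,0,0.4,-12,0,0,0],[1,0,0.4,-14,0,0,0],[1,0,0,-12,0,0,0],[1,0,0,-10,0,0,0],[1,0,0,-7,0,0,0],[1,0,0,-4,0,0,0],[1,0,0,-1,0,0,0],[1,0,0,0,0,0,0],[1,0,0,0,0,0,0]]
  ]
}}

```text
clock: 4.1
eef_pos: [539.3, 168.1, 74.7]
tool_rot: [-3.141, -0.001, 0.198]
force: [0.3, -0.2, 0.9]
width: 85.3
```

>>> {"fn": "step_arm", "kwargs": {
  "deltas": [
    [[0.6,0,0,0,0,0,0],[0.5,0,0,0,0,0,0],[0.4,0,0,0,0,0,0],[0.3,0,0,0,0,0,0],[0.25,0,0,0,0,0,0],[0.25,0,0,0,0,0,0]]
  ]
}}

```text
clock: 4.6
eef_pos: [539.0, 167.9, 74.4]
tool_rot: [-3.142, -0.0, 0.198]
force: [0.0, -0.2, -0.8]
width: 21.2
```

Run:
```python
from h import *
im,D=ctrl.get_image("side");cv2.imwrite("pics/e_side.png",im[:,:,::-1])
cv2.imwrite("pics/e.png",cv2.resize(im[210:310,250:330,::-1],None,fx=6,fy=6,interpolation=cv2.INTER_CUBIC))
```

```text
(no output)
```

View pics/e.png

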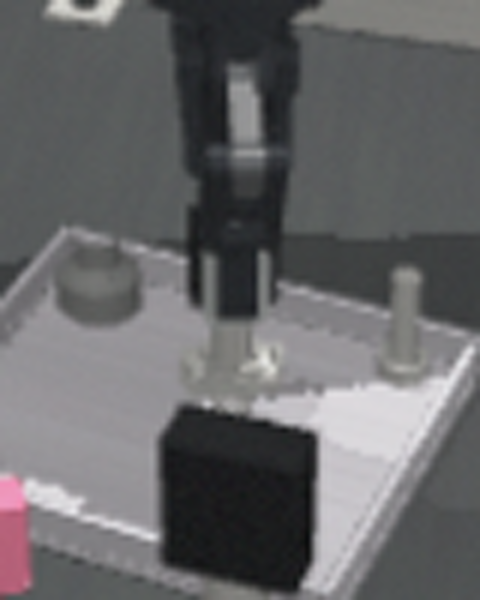

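The pads straddle the block centrally (finger centre about 236, block about 233 in the crop). Closing now.

>>> {"fn": "step_arm", "kwargs": {
  "deltas": [
    [[0.2,0,0,0,0,0,0],[0.15,0,0,0,0,0,0],[0.1,0,0,0,0,0,0],[0,0,0,0,0,0,0],[0,0,0,0,0,0,0],[0,0,0,0,0,0,0]]
  ]
}}

```text
clock: 5.15
eef_pos: [538.9, 168.0, 74.4]
tool_rot: [-3.142, -0.0, 0.198]
force: [-0.5, -0.1, 0.6]
width: 13.5
```

>>> {"fn": "step_arm", "kwargs": {
  "deltas": [
    [[0,0,0,2,0,0,0],[0,0,0,6,0,0,0],[0,0,0,12,0,0,0],[0,0,0,15,0,0,0],[0,0,0,15,0,0,0],[0,0,0,12,0,0,0],[0,0,0,7,0,0,0],[0,0,0,3,0,0,0],[0,0,0,0,0,0,0]]
  ]
}}

```text
clock: 5.9
eef_pos: [539.4, 168.0, 147.3]
tool_rot: [-3.141, -0.002, 0.198]
force: [-0.6, 0.7, -2.2]
width: 13.4
```

Run:
```python
from h import *
D=np.load("a_top.npy");im=cv2.imread("pics/a_top.png")
P,uv,ok=cloud("top",D,(335,175,362,215))
a=np.radians(-7.57);ex=np.array([np.cos(a),np.sin(a)]);ey=np.array([-ex[1],ex[0]])
q=P[:,:2]-np.array([539.5,-152.9]); X=q@ex;Y=q@ey
g=ok&(abs(Y)<9)&(P[:,2]>34)
print(g.sum(),np.percentile(X[g],[0,5,50,95,100]).round(1),np.median(Y[g]))
for x,y,z in sorted(zip(X[g],Y[g],P[g,2])): print(round(x),round(y),round(z),end=' | ')
cv2.imwrite("pics/st.png",cv2.resize(im[175:215,330:365],None,fx=14,fy=14,interpolation=cv2.INTER_NEAREST))
cv2.imwrite("pics/st2.png",cv2.resize(cv2.imread("pics/a_side.png")[185:225,250:310],None,fx=12,fy=12,interpolation=cv2.INTER_NEAREST))
```

```text
68 [56.6 57.2 68.5 81.  81.6] 0.10205880782963922
57 7 37 | 57 2 41 | 57 4 36 | 57 -3 43 | 57 -1 40 | 57 -5 44 | 58 -8 43 | 58 6 45 | 59 8 39 | 59 0 45 | 59 -2 46 | 59 3 41 | 60 -5 46 | 61 9 45 | 61 -8 40 | 61 6 44 | 62 -2 47 | 62 3 41 | 62 0 43 | 62 -5 45 | 63 -7 44 | 64 6 46 | 64 -1 49 | 64 3 43 | 65 -4 47 | 65 -7 48 | 65 1 41 | 66 2 49 | 67 7 44 | 67 -1 48 | 67 4 43 | 68 -4 46 | 68 -7 45 | 68 -9 47 | 69 7 47 | 70 2 47 | 70 -1 47 | 70 -3 49 | 71 4 39 | 71 -6 45 | 71 -9 47 | 72 5 47 | 72 7 43 | 72 0 48 | 73 2 45 | 73 -3 45 | 74 -6 44 | 74 8 47 | 74 -8 45 | 74 6 48 | 75 3 48 | 76 0 44 | 76 -3 45 | 76 -5 46 | 77 8 46 | 77 6 46 | 78 -9 41 | 78 1 48 | 78 3 46 | 79 -5 47 | 79 -3 43 | 79 9 48 | 80 -8 43 | 81 5 42 | 81 3 44 | 81 1 45 | 81 -4 49 | 82 -2 44 |
```

View pics/st.png

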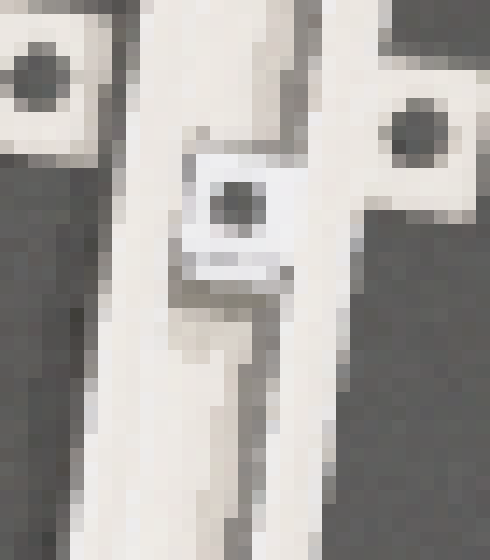

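View pics/st2.png

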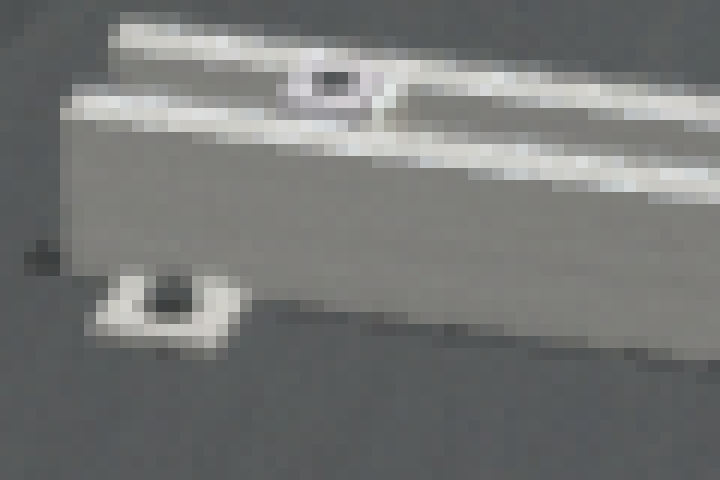

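The stop centre is at channel X≈71 and the bumper face at about 57. The stop's Y offset is about 0 from my centre line, which agrees. I will insert at X≈15, carrying the nut over smoothly.

>>> {"fn": "step_arm", "kwargs": {
  "deltas": [
    [[0,0,-4,0,0,0,0],[0,0.5,-10,0,0,0,-0.01],[0,1,-18,0,0,0,-0.02],[0,1,-22,0,0,0,-0.025],[0,1,-22,0,0,0,-0.025],[0,1,-22,0,0,0,-0.025],[0,1,-22,0,0,0,-0.025],[0,1,-22,0,0,0,-0.025],[0,1,-22,0,0,0,-0.025],[0,1,-22,0,0,0,-0.025]]
  ]
}}

```text
clock: 6.73
eef_pos: [546.5, -20.4, 145.5]
tool_rot: [3.141, 0.002, -0.01]
force: [0.1, -0.2, -1.3]
width: 13.3
```

>>> {"fn": "step_arm", "kwargs": {
  "deltas": [
    [[0,1,-22,0,0,0,-0.025],[0,1,-22,0,0,0,-0.025],[0,1,-22,0,0,0,-0.025],[0,1,-22,0,0,0,-0.025],[0,1,-18,0,0,0,-0.02],[0,1,-14,0,0,0,-0.005],[0,0.5,-10,0,0,0,0],[0,0,-5,0,0,0,0],[0,0,-1.9,0,0,0,0],[0,0,0,0,0,0,0]]
  ]
}}

```text
clock: 7.57
eef_pos: [553.8, -154.6, 146.1]
tool_rot: [-3.141, 0.0, -0.132]
force: [0.3, -0.6, -0.8]
width: 13.4
```

>>> {"fn": "step_arm", "kwargs": {
  "deltas": [
    [[0,0,0,-3,0,0,0],[0,0,0,-6,0,0,0],[0,0,0,-7,0,0,0],[0,0,0,-6,0,0,0],[0,0,0,-4,0,0,0],[0,0,0,-2,0,0,0],[0,0,0,0,0,0,0],[0,0,0,0,0,0,0],[0,0,0,0,0,0,0],[0,0,0,0,0,0,0]]
  ]
}}

```text
clock: 8.4
eef_pos: [554.2, -155.1, 118.6]
tool_rot: [3.142, -0.001, -0.132]
force: [-0.6, 0.1, -1.6]
width: 13.5
```

Run:
```python
from h import *
snap("f")
s=ctrl.read_state();print(s["eef_pos"],s["tool_rot"])
s=cv2.imread("pics/f_side.png");t=cv2.imread("pics/f_top.png")
W=np.zeros((600,800,3),np.uint8)
W[:600,:450]=cv2.resize(s[150:230,260:320],None,fx=7.5,fy=7.5,interpolation=cv2.INTER_CUBIC)
W[:480,460:800]=cv2.resize(t[155:275,300:385],None,fx=4,fy=4,interpolation=cv2.INTER_CUBIC)
cv2.imwrite("pics/f.png",W)
```

```text
[ 554.12294278 -155.03282131  118.61940672] [ 3.14155331e+00 -6.44215980e-04 -1.32313889e-01]
```

View pics/f.png

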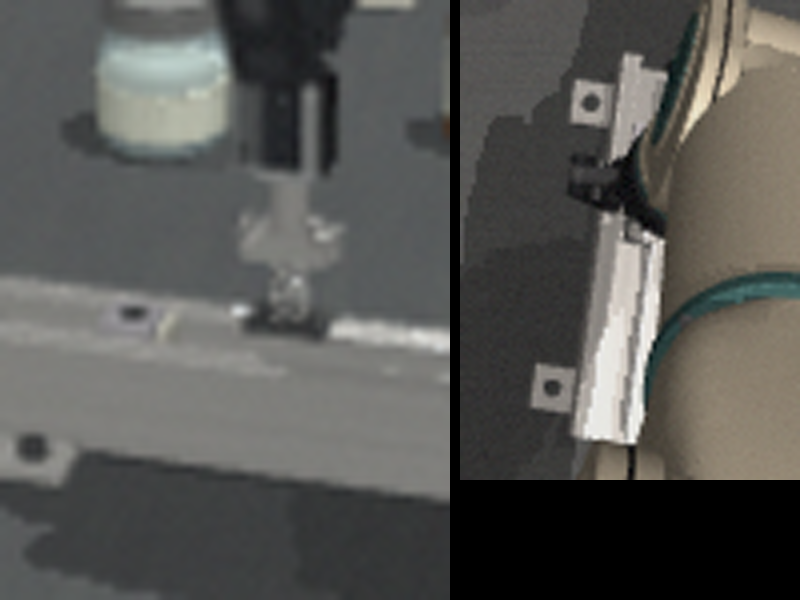

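Run:
```python
from h import *
a=np.radians(-7.57);ex=np.array([np.cos(a),np.sin(a)]);ey=np.array([-ex[1],ex[0]])
def Y(p): return ((p[:2]-np.array([539.5,-152.9]))@ey,(p[:2]-np.array([539.5,-152.9]))@ex)
g=cv2.imread("pics/a_side.png").astype(float).mean(2)
for u in(293,296,299,302,305):
    print(u,[(v,int(g[v,u]),round(Y(onz("side",u,v,41))[0],1)) for v in range(190,206)])
f=cv2.imread("pics/f_side.png").astype(float).mean(2)
foot=118.6-41.4-29
for u in(295,297,299,301):
    print(u,[(v,int(f[v,u]),round(Y(onz("side",u,v,foot))[0],1)) for v in range(186,200)])
print(foot,Y(np.array([554.1,-155.0])))
print(f[193,285:312].astype(int),[round(Y(onz("side",u,193,foot))[1],1) for u in(291,303)])
```

```text
293 [(190, 117, np.float64(-30.4)), (191, 187, np.float64(-24.6)), (192, 206, np.float64(-18.9)), (193, 167, np.float64(-13.2)), (194, 124, np.float64(-7.6)), (195, 122, np.float64(-2.0)), (196, 148, np.float64(3.5)), (197, 210, np.float64(9.0)), (198, 208, np.float64(14.4)), (199, 200, np.float64(19.8)), (200, 125, np.float64(25.1)), (201, 124, np.float64(30.4)), (202, 124, np.float64(35.7)), (203, 125, np.float64(40.9)), (204, 123, np.float64(46.1)), (205, 124, np.float64(51.2))]
296 [(190, 99, np.float64(-32.5)), (191, 147, np.float64(-26.8)), (192, 205, np.float64(-21.1)), (193, 191, np.float64(-15.4)), (194, 125, np.float64(-9.8)), (195, 121, np.float64(-4.2)), (196, 132, np.float64(1.3)), (197, 170, np.float64(6.8)), (198, 207, np.float64(12.3)), (199, 201, np.float64(17.7)), (200, 146, np.float64(23.0)), (201, 124, np.float64(28.3)), (202, 123, np.float64(33.6)), (203, 124, np.float64(38.8)), (204, 122, np.float64(44.0)), (205, 126, np.float64(49.2))]
299 [(190, 92, np.float64(-34.7)), (191, 134, np.float64(-29.0)), (192, 214, np.float64(-23.2)), (193, 201, np.float64(-17.6)),
[... 2557 characters left out ...]
float64(23.1)), (199, 119, np.float64(28.5))]
301 [(186, 98, np.float64(-46.0)), (187, 93, np.float64(-40.1)), (188, 102, np.float64(-34.2)), (189, 102, np.float64(-28.4)), (190, 96, np.float64(-22.6)), (191, 79, np.float64(-16.9)), (192, 59, np.float64(-11.3)), (193, 54, np.float64(-5.7)), (194, 59, np.float64(-0.1)), (195, 90, np.float64(5.4)), (196, 123, np.float64(10.9)), (197, 124, np.float64(16.3)), (198, 121, np.float64(21.7)), (199, 117, np.float64(27.1))]
48.19999999999999 (np.float64(-0.15833212822372578), np.float64(14.749404426524238))
[125 125 126 127 126 126 129  89  60  59  58  54  61  52  53  54  54  70
  79 160 184 186 184 170 173 178 157] [np.float64(34.2), np.float64(3.2)]
```

The side view suggests the foot sits within about ±2 mm of the slot's centre line. The cameras can't do better than that, so I'll lower gently and feel.

>>> {"fn": "step_arm", "kwargs": {
  "deltas": [
    [[0,0,0,-1.5,0,0,0],[0,0,0,-1.5,0,0,0],[0,0,0,-1.5,0,0,0],[0,0,0,-1,0,0,0],[0,0,0,-1,0,0,0],[0,0,0,-1,0,0,0]]
  ]
}}

```text
clock: 9.0
eef_pos: [553.9, -155.0, 110.6]
tool_rot: [3.142, 0.0, -0.132]
force: [0.4, -0.5, -1.2]
width: 13.2
```

>>> {"fn": "step_arm", "kwargs": {
  "deltas": [
    [[0,0,0,-1,0,0,0],[0,0,0,-1,0,0,0],[0,0,0,0,0,0,0],[0,0,0,0,0,0,0]]
  ]
}}

```text
clock: 9.33
eef_pos: [553.9, -155.0, 108.7]
tool_rot: [3.142, 0.0, -0.132]
force: [-0.1, -1.2, -1.5]
width: 13.4
```

>>> {"fn": "step_arm", "kwargs": {
  "deltas": [
    [[0,0,0,-1,0,0,0],[0,0,0,-1,0,0,0],[0,0,0,0,0,0,0],[0,0,0,0,0,0,0]]
  ]
}}

```text
clock: 9.67
eef_pos: [553.9, -155.0, 106.7]
tool_rot: [-3.142, 0.0, -0.132]
force: [-0.3, -0.1, -2.1]
width: 13.3
```

The foot is in the slot with no upward reaction. Now I'll feel the sides.

>>> {"fn": "step_arm", "kwargs": {
  "deltas": [
    [[0,0,0,-1,0,0,0],[0,0.07,0.5,0,0,0,0],[0,0.07,0.5,0,0,0,0],[0,0,0,0,0,0,0],[0,0,0,0,0,0,0]]
  ]
}}

```text
clock: 10.08
eef_pos: [554.1, -153.9, 105.8]
tool_rot: [-3.142, -0.0, -0.132]
force: [0.2, 0.1, -1.3]
width: 13.2
```

>>> {"fn": "step_arm", "kwargs": {
  "deltas": [
    [[0,0.07,0.5,0,0,0,0],[0,0,0,0,0,0,0],[0,0,0,0,0,0,0]]
  ]
}}

```text
clock: 10.33
eef_pos: [554.2, -153.4, 105.8]
tool_rot: [-3.142, -0.0, -0.132]
force: [-0.6, -0.9, -1.5]
width: 13.3
```

>>> {"fn": "step_arm", "kwargs": {
  "deltas": [
    [[0,0.07,0.5,0,0,0,0],[0,0,0,0,0,0,0],[0,0,0,0,0,0,0]]
  ]
}}

```text
clock: 10.58
eef_pos: [554.2, -152.9, 105.8]
tool_rot: [-3.142, -0.0, -0.132]
force: [0.2, 0.1, -1.2]
width: 13.3
```

>>> {"fn": "step_arm", "kwargs": {
  "deltas": [
    [[0,0.07,0.5,0,0,0,0],[0,0,0,0,0,0,0],[0,0,0,0,0,0,0]]
  ]
}}

```text
clock: 10.83
eef_pos: [554.2, -152.7, 105.8]
tool_rot: [3.141, -0.0, -0.132]
force: [0.5, -0.7, -0.5]
width: 13.3
```

>>> {"fn": "step_arm", "kwargs": {
  "deltas": [
    [[0,0.07,0.5,0,0,0,0],[0,0,0,0,0,0,0],[0,0,0,0,0,0,0]]
  ]
}}

```text
clock: 11.08
eef_pos: [554.3, -152.5, 105.8]
tool_rot: [3.141, -0.0, -0.133]
force: [0.0, -3.0, -0.6]
width: 13.4
```

>>> {"fn": "step_arm", "kwargs": {
  "deltas": [
    [[0,-0.13,-1,0,0,0,0],[0,-0.13,-1,0,0,0,0],[0,-0.13,-1,0,0,0,0],[0,-0.07,-0.5,0,0,0,0],[0,0,0,0,0,0,0],[0,0,0,0,0,0,0]]
  ]
}}

```text
clock: 11.58
eef_pos: [553.9, -155.3, 105.8]
tool_rot: [-3.141, 0.0, -0.132]
force: [-0.3, 0.2, -1.4]
width: 13.5
```

>>> {"fn": "step_arm", "kwargs": {
  "deltas": [
    [[0,-0.07,-0.5,0,0,0,0],[0,0,0,0,0,0,0],[0,0,0,0,0,0,0]]
  ]
}}

```text
clock: 11.83
eef_pos: [553.9, -155.8, 105.8]
tool_rot: [-3.141, -0.0, -0.132]
force: [0.1, -0.2, -1.5]
width: 13.5
```

>>> {"fn": "step_arm", "kwargs": {
  "deltas": [
    [[0,-0.07,-0.5,0,0,0,0],[0,0,0,0,0,0,0],[0,0,0,0,0,0,0]]
  ]
}}

```text
clock: 12.08
eef_pos: [553.8, -155.9, 105.8]
tool_rot: [-3.141, -0.0, -0.132]
force: [-0.1, 0.9, -0.4]
width: 13.4
```

Side contacts are at y≈-152.8 and -155.9. The 3.1 mm span matches the expected 3 mm, so the centre is at -154.3. I'm centring and lowering.

>>> {"fn": "step_arm", "kwargs": {
  "deltas": [
    [[0,0.13,1,0,0,0,0],[0,0.13,1,0,0,0,0],[0,0,0,-3,0,0,0],[0,0,0,-4,0,0,0],[0,0,0,-4,0,0,0],[0,0,0,-4,0,0,0],[0,0,0,-3,0,0,0],[0,0,0,-1.5,0,0,0],[0,0,0,0,0,0,0],[0,0,0,0,0,0,0]]
  ]
}}

```text
clock: 12.92
eef_pos: [554.0, -154.5, 86.2]
tool_rot: [3.142, 0.0, -0.132]
force: [-0.4, 0.2, -1.5]
width: 13.8
```

>>> {"fn": "step_arm", "kwargs": {
  "deltas": [
    [[0,0,0,-1,0,0,0],[0,0,0,-1,0,0,0],[0,0,0,-1,0,0,0],[0,0,0,-1,0,0,0],[0,0,0,0,0,0,0],[0,0,0,0,0,0,0]]
  ]
}}

```text
clock: 13.42
eef_pos: [554.0, -154.4, 82.3]
tool_rot: [-3.142, 0.0, -0.132]
force: [0.5, -0.6, -1.6]
width: 13.2
```

>>> {"fn": "step_arm", "kwargs": {
  "deltas": [
    [[0,0,0,-1,0,0,0],[0,0,0,-1,0,0,0],[0,0,0,-1,0,0,0],[0,0,0,-1,0,0,0],[0,0,0,0,0,0,0],[0,0,0,0,0,0,0]]
  ]
}}

```text
clock: 13.92
eef_pos: [553.9, -154.4, 78.2]
tool_rot: [-3.142, 0.0, -0.132]
force: [-0.4, 0.6, -1.1]
width: 12.5
```

>>> {"fn": "step_arm", "kwargs": {
  "deltas": [
    [[0,0,0,-1,0,0,0],[0,0,0,-1,0,0,0],[0,0,0,-1,0,0,0],[0,0,0,0,0,0,0],[0,0,0,0,0,0,0]]
  ]
}}

```text
clock: 14.33
eef_pos: [553.9, -154.5, 75.2]
tool_rot: [3.142, 0.0, -0.132]
force: [-0.0, 0.7, -0.7]
width: 12.7
```

>>> {"fn": "step_arm", "kwargs": {
  "deltas": [
    [[0,0.5,-0.07,0,0,0,0],[0,1,-0.13,0,0,0,0],[0,1.5,-0.2,0,0,0,0],[0,1.5,-0.2,0,0,0,0],[0,1.5,-0.2,0,0,0,0],[0,1.5,-0.2,0,0,0,0],[0,1.5,-0.2,0,0,0,0],[0,1,-0.13,0,0,0,0],[0,0,0,0,0,0,0]]
  ]
}}

```text
clock: 15.08
eef_pos: [564.3, -155.8, 75.3]
tool_rot: [3.142, -0.0, -0.132]
force: [0.5, 0.4, -1.8]
width: 13.3
```

>>> {"fn": "step_arm", "kwargs": {
  "deltas": [
    [[0,1,-0.13,0,0,0,0],[0,1,-0.13,0,0,0,0],[0,1,-0.13,0,0,0,0],[0,1,-0.13,0,0,0,0],[0,0,0,0,0,0,0]]
  ]
}}

```text
clock: 15.5
eef_pos: [568.3, -156.3, 75.3]
tool_rot: [3.142, -0.0, -0.132]
force: [0.6, 0.2, -0.7]
width: 13.3
```

>>> {"fn": "step_arm", "kwargs": {
  "deltas": [
    [[0,0.6,-0.08,0,0,0,0],[0,0.6,-0.08,0,0,0,0],[0,0.6,-0.08,0,0,0,0],[0,0,0,0,0,0,0]]
  ]
}}

```text
clock: 15.83
eef_pos: [570.0, -156.6, 75.3]
tool_rot: [-3.142, -0.0, -0.132]
force: [-0.0, -0.5, -1.0]
width: 13.6
```

>>> {"fn": "step_arm", "kwargs": {
  "deltas": [
    [[0,0.6,-0.08,0,0,0,0],[0,0.6,-0.08,0,0,0,0],[0,0,0,0,0,0,0]]
  ]
}}

```text
clock: 16.08
eef_pos: [571.2, -156.7, 75.3]
tool_rot: [3.142, -0.0, -0.132]
force: [0.4, -0.3, -1.3]
width: 13.1
```

>>> {"fn": "step_arm", "kwargs": {
  "deltas": [
    [[0,0.6,-0.08,0,0,0,0],[0,0.6,-0.08,0,0,0,0],[0,0,0,0,0,0,0]]
  ]
}}

```text
clock: 16.33
eef_pos: [572.4, -156.9, 75.3]
tool_rot: [3.142, -0.0, -0.132]
force: [0.8, -0.1, -1.3]
width: 13.1
```

>>> {"fn": "step_arm", "kwargs": {
  "deltas": [
    [[0,0.5,-0.07,0,0,0,0],[0,0.5,-0.07,0,0,0,0],[0,0.5,-0.07,0,0,0,0],[0,0,0,0,0,0,0]]
  ]
}}

```text
clock: 16.67
eef_pos: [573.9, -157.1, 75.3]
tool_rot: [-3.142, -0.0, -0.132]
force: [0.2, -0.1, -1.5]
width: 13.4
```

>>> {"fn": "step_arm", "kwargs": {
  "deltas": [
    [[0,0.5,-0.07,0,0,0,0],[0,0.5,-0.07,0,0,0,0],[0,0,0,0,0,0,0]]
  ]
}}

```text
clock: 16.92
eef_pos: [574.8, -157.2, 75.3]
tool_rot: [3.142, -0.0, -0.132]
force: [0.5, 0.2, -1.5]
width: 13.5
```

>>> {"fn": "step_arm", "kwargs": {
  "deltas": [
    [[0,0.5,-0.07,0,0,0,0],[0,0.5,-0.07,0,0,0,0],[0,0,0,0,0,0,0]]
  ]
}}

```text
clock: 17.17
eef_pos: [575.9, -157.4, 75.3]
tool_rot: [3.142, -0.0, -0.132]
force: [0.6, -0.5, -1.4]
width: 13.3
```

>>> {"fn": "step_arm", "kwargs": {
  "deltas": [
    [[0,0.5,-0.07,0,0,0,0],[0,0.5,-0.07,0,0,0,0],[0,0,0,0,0,0,0]]
  ]
}}

```text
clock: 17.42
eef_pos: [576.9, -157.5, 75.3]
tool_rot: [3.142, -0.0, -0.132]
force: [0.2, 0.1, -0.6]
width: 13.0
```

>>> {"fn": "step_arm", "kwargs": {
  "deltas": [
    [[0,0.5,-0.07,0,0,0,0],[0,0.5,-0.07,0,0,0,0],[0,0,0,0,0,0,0]]
  ]
}}

```text
clock: 17.67
eef_pos: [577.8, -157.6, 75.3]
tool_rot: [-3.142, -0.0, -0.132]
force: [0.3, -0.6, -0.2]
width: 13.4
```

>>> {"fn": "step_arm", "kwargs": {
  "deltas": [
    [[0,0.5,-0.07,0,0,0,0],[0,0.5,-0.07,0,0,0,0],[0,0,0,0,0,0,0]]
  ]
}}

```text
clock: 17.92
eef_pos: [578.7, -157.8, 75.3]
tool_rot: [-3.142, 0.0, -0.132]
force: [-0.2, 0.3, -1.6]
width: 13.3
```

>>> {"fn": "step_arm", "kwargs": {
  "deltas": [
    [[0,0.5,-0.07,0,0,0,0],[0,0.5,-0.07,0,0,0,0],[0,0,0,0,0,0,0]]
  ]
}}

```text
clock: 18.17
eef_pos: [578.9, -157.8, 75.2]
tool_rot: [-3.141, 0.002, -0.132]
force: [-2.2, 0.9, 0.7]
width: 13.2
```

Contact with the bumper at x≈578.8 with about 2 N, matching the camera's face estimate (X≈57). Now pressing down.

>>> {"fn": "step_arm", "kwargs": {
  "deltas": [
    [[0,0,0,-1,0,0,0],[0,0,0,-1,0,0,0],[0,0,0,-1,0,0,0],[0,0,0,-1,0,0,0],[0,0,0,0,0,0,0],[0,0,0,0,0,0,0]]
  ]
}}

```text
clock: 18.67
eef_pos: [579.0, -157.9, 71.3]
tool_rot: [-3.142, 0.001, -0.132]
force: [-4.9, -0.0, 4.1]
width: 13.1
```

>>> {"fn": "step_arm", "kwargs": {
  "deltas": [
    [[0,0,0,-1,0,0,0],[0,0,0,-1,0,0,0],[0,0,0,-1,0,0,0],[0,0,0,-1,0,0,0],[0,0,0,0,0,0,0],[0,0,0,0,0,0,0]]
  ]
}}

```text
clock: 19.17
eef_pos: [579.0, -157.8, 67.5]
tool_rot: [-3.141, 0.001, -0.132]
force: [-5.7, 1.5, 6.3]
width: 13.5
```

>>> {"fn": "step_arm", "kwargs": {
  "deltas": [
    [[0,-0.3,0.04,-1,0,0,0],[0,-0.3,0.04,-1,0,0,0],[0,0,0,-1,0,0,0],[0,0,0,-1,0,0,0],[0,0,0,0,0,0,0],[0,0,0,0,0,0,0]]
  ]
}}

```text
clock: 19.67
eef_pos: [578.9, -157.8, 63.8]
tool_rot: [-3.142, 0.0, -0.132]
force: [-3.5, 0.4, 7.8]
width: 12.8
```

>>> {"fn": "step_arm", "kwargs": {
  "deltas": [
    [[0,0,0,-1,0,0,0],[0,0,0,-1,0,0,0],[0,0,0,0,0,0,0],[0,0,0,0,0,0,0]]
  ]
}}

```text
clock: 20.0
eef_pos: [578.9, -157.9, 61.9]
tool_rot: [-3.142, 0.0, -0.132]
force: [-5.5, 1.2, 9.0]
width: 13.2
```

Pressed to z≈20.5 (force ≈10 N, as expected). I'm easing the bumper force slightly, then twisting counter-clockwise, since joint 7 has room that way.

>>> {"fn": "step_arm", "kwargs": {
  "deltas": [
    [[0,-0.4,0.05,-0.3,0,0,0],[0,0,0,0,0,0,0.03],[0,0,0,0,0,0,0.06],[0,0,0,0,0,0,0.08],[0,0,0,0,0,0,0.08],[0,0,0,0,0,0,0.05],[0,0,0,0,0,0,0]]
  ]
}}

```text
clock: 20.58
eef_pos: [578.9, -159.5, 61.9]
tool_rot: [3.14, -0.001, 0.169]
force: [-5.4, -1.5, 8.0]
width: 13.7
```

>>> {"fn": "step_arm", "kwargs": {
  "deltas": [
    [[0,0,0,0,0,0,0.05],[0,0,0,0,0,0,0.08],[0,0,0,0,0,0,0.08],[0,0,0,0,0,0,0.08],[0,0,0,0,0,0,0.06],[0,0,0,0,0,0,0]]
  ]
}}

```text
clock: 21.08
eef_pos: [579.2, -160.1, 62.0]
tool_rot: [3.139, -0.0, 0.518]
force: [-4.8, -2.6, 8.7]
width: 13.3
```

Run:
```python
from h import *
s=ctrl.read_state()
for k in("eef_pos","tool_rot","qpos","qd","force","torque"):print(k,np.round(s[k],3))
```

```text
eef_pos [ 579.21  -160.063   62.003]
tool_rot [ 3.139 -0.     0.518]
qpos [ 0.291  0.794 -0.111  1.792  0.153  0.562 -0.969]
qd [-0.009 -0.     0.016 -0.001 -0.019 -0.001 -0.05 ]
force [-4.788 -2.576  8.651]
torque [-0.706  1.171 -0.003]
```

>>> {"fn": "step_arm", "kwargs": {
  "deltas": [
    [[0,-0.3,0.04,0,0,0,0],[0,0,0,0,0,0,0],[0,0,0,0,0,0,0]]
  ]
}}

```text
clock: 21.33
eef_pos: [579.1, -160.0, 62.0]
tool_rot: [3.138, -0.001, 0.516]
force: [-3.1, -3.0, 7.6]
width: 13.2
```

>>> {"fn": "step_arm", "kwargs": {
  "deltas": [
    [[0,0.05,0.5,0,0,0,0],[0,0.05,0.5,0,0,0,0],[0,0,0,0,0,0,0],[0,0,0,0,0,0,0]]
  ]
}}

```text
clock: 21.67
eef_pos: [579.1, -159.8, 62.1]
tool_rot: [3.137, 0.0, 0.516]
force: [-4.0, -3.5, 8.2]
width: 12.9
```

Run:
```python
from h import *
s=cv2.cvtColor(ctrl.get_image("side")[0],cv2.COLOR_RGB2BGR)
cv2.imwrite("pics/g.png",cv2.resize(s[160:230,250:330],None,fx=8,fy=8,interpolation=cv2.INTER_CUBIC))
```

```text
(no output)
```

View pics/g.png

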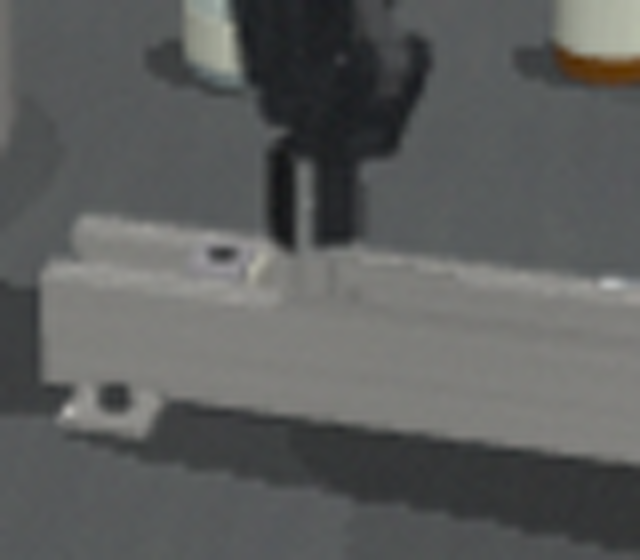

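The nut and fingers have turned and are clear of the stop. The -y drift looks like the end rolling on the bumper with friction, so I'll lighten the bumper contact.

>>> {"fn": "step_arm", "kwargs": {
  "deltas": [
    [[0,-0.4,0.05,0,0,0,0],[0,-0.4,0.05,0,0,0,0],[0,0,0,0,0,0,0],[0,0,0,0,0,0,0]]
  ]
}}

```text
clock: 22.05
eef_pos: [579.0, -159.8, 62.1]
tool_rot: [3.137, -0.001, 0.516]
force: [-2.5, -4.5, 7.7]
width: 13.3
```

>>> {"fn": "step_arm", "kwargs": {
  "deltas": [
    [[0,0,0,0,0,0,0.04],[0,0,0,0,0,0,0.06],[0,0,0,0,0,0,0.06],[0,0,0,0,0,0,0.04],[0,0,0,0,0,0,0],[0,0,0,0,0,0,0]]
  ]
}}

```text
clock: 22.55
eef_pos: [579.5, -159.1, 62.3]
tool_rot: [3.137, -0.001, 0.716]
force: [-2.6, -2.7, 8.7]
width: 13.0
```

>>> {"fn": "step_arm", "kwargs": {
  "deltas": [
    [[0,0,0,0,0,0,0.04],[0,0,0,0,0,0,0.07],[0,0,0,0,0,0,0.07],[0,0,0,0,0,0,0.07],[0,0,0,0,0,0,0.05],[0,0,0,0,0,0,0],[0,0,0,0,0,0,0]]
  ]
}}

```text
clock: 23.13
eef_pos: [580.8, -158.0, 62.6]
tool_rot: [3.135, -0.002, 1.017]
force: [-1.5, -2.6, 7.9]
width: 13.3
```

>>> {"fn": "step_arm", "kwargs": {
  "deltas": [
    [[0,0,-0.4,0,0,0,0.04],[0,0,-0.4,0,0,0,0.07],[0,0,-0.4,0,0,0,0.07],[0,0,0,0,0,0,0.07],[0,0,0,0,0,0,0.05],[0,0,0,0,0,0,0],[0,0,0,0,0,0,0]]
  ]
}}

```text
clock: 23.72
eef_pos: [581.2, -158.0, 62.7]
tool_rot: [3.134, -0.002, 1.317]
force: [-1.0, -0.2, 8.2]
width: 13.2
```

>>> {"fn": "step_arm", "kwargs": {
  "deltas": [
    [[0,0,0,0,0,0,0.04],[0,0,0,0,0,0,0.06],[0,0,0,0,0,0,0.06],[0,0,0,0,0,0,0.04],[0,0,0,0,0,0,0.02],[0,0,0,0,0,0,0],[0,0,0,0,0,0,0],[0,0,0,0,0,0,0]]
  ]
}}

```text
clock: 24.38
eef_pos: [581.4, -157.9, 62.7]
tool_rot: [3.134, -0.0, 1.537]
force: [-0.2, 0.7, 7.9]
width: 13.1
```

Run:
```python
from h import *
s=ctrl.read_state()
for k in("eef_pos","tool_rot","qpos","qd","force","torque"):print(k,np.round(s[k],3))
```

```text
eef_pos [ 581.431 -157.9     62.718]
tool_rot [ 3.134 -0.     1.537]
qpos [ 0.455  0.819 -0.382  1.787  0.484  0.621 -0.248]
qd [-0.003 -0.002 -0.001 -0.001 -0.001  0.001 -0.001]
force [-0.151  0.68   7.899]
torque [ 0.104  0.093 -0.015]
```

Overshot the yaw by 0.1 rad (1.67 summed versus 1.57), so I'm turning back and centring, then feeling the side walls.

>>> {"fn": "step_arm", "kwargs": {
  "deltas": [
    [[0,-0.5,0.07,0,0,0,-0.03],[0,-0.5,0.07,0,0,0,-0.04],[0,-0.5,0.07,0,0,0,-0.03],[0,0,0,0,0,0,0],[0,0,0,0,0,0,0],[0,0,0,0,0,0,0]]
  ]
}}

```text
clock: 24.88
eef_pos: [580.9, -157.9, 63.0]
tool_rot: [3.132, -0.001, 1.437]
force: [1.4, -0.4, 8.0]
width: 13.4
```

>>> {"fn": "step_arm", "kwargs": {
  "deltas": [
    [[0,-0.06,-0.5,0,0,0,0],[0,-0.06,-0.5,0,0,0,0],[0,0,0,0,0,0,0],[0,0,0,0,0,0,0]]
  ]
}}

```text
clock: 25.22
eef_pos: [580.9, -158.0, 63.0]
tool_rot: [3.132, -0.002, 1.438]
force: [1.3, 1.7, 8.4]
width: 13.2
```

>>> {"fn": "step_arm", "kwargs": {
  "deltas": [
    [[0,-0.06,-0.5,0,0,0,0],[0,-0.06,-0.5,0,0,0,0],[0,0,0,0,0,0,0],[0,0,0,0,0,0,0]]
  ]
}}

```text
clock: 25.55
eef_pos: [580.9, -158.2, 63.0]
tool_rot: [3.132, -0.003, 1.438]
force: [0.8, 2.6, 8.3]
width: 13.4
```

>>> {"fn": "step_arm", "kwargs": {
  "deltas": [
    [[0,-0.06,-0.5,0,0,0,0],[0,-0.06,-0.5,0,0,0,0],[0,0,0,0,0,0,0],[0,0,0,0,0,0,0]]
  ]
}}

```text
clock: 25.88
eef_pos: [580.9, -158.3, 63.0]
tool_rot: [3.132, -0.004, 1.439]
force: [0.9, 4.5, 8.7]
width: 12.7
```

>>> {"fn": "step_arm", "kwargs": {
  "deltas": [
    [[0,-0.06,-0.5,0,0,0,0],[0,-0.06,-0.5,0,0,0,0],[0,0,0,0,0,0,0],[0,0,0,0,0,0,0]]
  ]
}}

```text
clock: 26.22
eef_pos: [580.8, -158.5, 63.0]
tool_rot: [3.132, -0.005, 1.439]
force: [1.5, 4.9, 7.3]
width: 13.4
```

>>> {"fn": "step_arm", "kwargs": {
  "deltas": [
    [[0,-0.06,-0.5,0,0,0,0],[0,-0.06,-0.5,0,0,0,0],[0,0,0,0,0,0,0],[0,0,0,0,0,0,0]]
  ]
}}

```text
clock: 26.55
eef_pos: [580.8, -158.7, 63.0]
tool_rot: [3.132, -0.006, 1.439]
force: [1.2, 6.7, 8.3]
width: 13.2
```

>>> {"fn": "step_arm", "kwargs": {
  "deltas": [
    [[0,0.12,1,0,0,0,0],[0,0.12,1,0,0,0,0],[0,0.12,1,0,0,0,0],[0,0.12,1,0,0,0,0],[0,0.12,1,0,0,0,0],[0,0,0,0,0,0,0],[0,0,0,0,0,0,0]]
  ]
}}

```text
clock: 27.13
eef_pos: [580.9, -157.9, 63.0]
tool_rot: [3.132, -0.001, 1.437]
force: [1.0, 0.2, 8.5]
width: 13.3
```

>>> {"fn": "step_arm", "kwargs": {
  "deltas": [
    [[0,0.12,1,0,0,0,0],[0,0.12,1,0,0,0,0],[0,0,0,0,0,0,0],[0,0,0,0,0,0,0]]
  ]
}}

```text
clock: 27.47
eef_pos: [581.0, -157.6, 63.1]
tool_rot: [3.132, 0.001, 1.436]
force: [0.8, -2.7, 8.1]
width: 13.2
```

Both directions respond purely elastically, so the foot is simply sticking by friction at the centre (TCP Y≈-157.9, on the centre line). Re-centring and letting it up slowly while watching the force.

>>> {"fn": "step_arm", "kwargs": {
  "deltas": [
    [[0,-0.12,-1,0,0,0,0],[0,-0.12,-1,0,0,0,0],[0,0,0,0,0,0,0],[0,0,0,0.5,0,0,0],[0,0,0,0.5,0,0,0],[0,0,0,0.5,0,0,0],[0,0,0,0,0,0,0],[0,0,0,0,0,0,0]]
  ]
}}

```text
clock: 28.13
eef_pos: [580.9, -157.9, 64.4]
tool_rot: [3.132, -0.001, 1.437]
force: [1.1, -1.0, 6.4]
width: 13.5
```

>>> {"fn": "step_arm", "kwargs": {
  "deltas": [
    [[0,0,0,0.5,0,0,0],[0,0,0,0.5,0,0,0],[0,0,0,0,0,0,0],[0,0,0,0,0,0,0]]
  ]
}}

```text
clock: 28.47
eef_pos: [580.9, -157.9, 65.4]
tool_rot: [3.132, -0.001, 1.437]
force: [2.6, -0.5, 6.9]
width: 13.6
```

>>> {"fn": "step_arm", "kwargs": {
  "deltas": [
    [[0,0,0,0.5,0,0,0],[0,0,0,0.5,0,0,0],[0,0,0,0,0,0,0],[0,0,0,0,0,0,0]]
  ]
}}

```text
clock: 28.8
eef_pos: [580.9, -157.9, 66.3]
tool_rot: [3.132, -0.001, 1.437]
force: [1.9, -0.5, 6.6]
width: 13.1
```

Past z=23 with the spring force still smoothly falling, so the grooves are around the lips. Continuing up.

>>> {"fn": "step_arm", "kwargs": {
  "deltas": [
    [[0,0,0,0.5,0,0,0],[0,0,0,0.5,0,0,0],[0,0,0,0,0,0,0],[0,0,0,0,0,0,0]]
  ]
}}

```text
clock: 29.13
eef_pos: [580.8, -157.9, 67.2]
tool_rot: [3.132, -0.001, 1.437]
force: [2.0, -0.9, 5.4]
width: 13.3
```

>>> {"fn": "step_arm", "kwargs": {
  "deltas": [
    [[0,0,0,0.5,0,0,0],[0,0,0,0.5,0,0,0],[0,0,0,0,0,0,0],[0,0,0,0,0,0,0]]
  ]
}}

```text
clock: 29.47
eef_pos: [580.7, -157.9, 68.1]
tool_rot: [3.132, -0.001, 1.437]
force: [2.8, -0.3, 5.0]
width: 13.6
```

>>> {"fn": "step_arm", "kwargs": {
  "deltas": [
    [[0,0,0,0.5,0,0,0],[0,0,0,0,0,0,0],[0,0,0,0,0,0,0]]
  ]
}}

```text
clock: 29.72
eef_pos: [580.6, -157.9, 68.3]
tool_rot: [3.133, -0.001, 1.438]
force: [5.9, -0.3, 3.5]
width: 13.1
```

>>> {"fn": "step_arm", "kwargs": {
  "deltas": [
    [[0,0.5,-0.07,0.3,0,0,0],[0,0.5,-0.07,0.2,0,0,0],[0,0,0,0,0,0,0],[0,0,0,0,0,0,0]]
  ]
}}

```text
clock: 30.05
eef_pos: [580.6, -157.9, 68.3]
tool_rot: [3.135, -0.001, 1.438]
force: [5.3, -0.7, 3.1]
width: 13.3
```

Run:
```python
from h import *
s=ctrl.read_state()
for k in("eef_pos","tool_rot","force","torque"):print(k,np.round(s[k],3))
```

```text
eef_pos [ 580.637 -157.885   68.309]
tool_rot [ 3.135e+00 -1.000e-03  1.438e+00]
force [ 5.35  -0.697  3.112]
torque [-0.167 -1.452  0.009]
```

Seated at z≈27 (TCP stops at 68.3). I'm relaxing the remaining forces before releasing.

>>> {"fn": "step_arm", "kwargs": {
  "deltas": [
    [[0,0.5,-0.07,0.3,0,0,0],[0,0.5,-0.07,0.3,0,0,0],[0,0.5,-0.07,0,0,0,0],[0,0,0,0,0,0,0],[0,0,0,0,0,0,0]]
  ]
}}

```text
clock: 30.47
eef_pos: [580.8, -157.9, 68.4]
tool_rot: [3.137, -0.001, 1.438]
force: [4.9, -0.1, -0.5]
width: 13.4
```

>>> {"fn": "step_arm", "kwargs": {
  "deltas": [
    [[0,0.5,-0.07,0.3,0,0,0],[0,0.5,-0.07,0.3,0,0,0],[0,0.5,-0.07,0,0,0,0],[0,0,0,0,0,0,0],[0,0,0,0,0,0,0]]
  ]
}}

```text
clock: 30.88
eef_pos: [580.8, -157.9, 68.4]
tool_rot: [3.14, -0.001, 1.438]
force: [5.4, 0.9, -3.1]
width: 13.1
```

>>> {"fn": "step_arm", "kwargs": {
  "deltas": [
    [[0,1,-0.13,-0.3,0,0,0],[0,1,-0.13,-0.3,0,0,0],[0,0,0,0,0,0,0],[0,0,0,0,0,0,0]]
  ]
}}

```text
clock: 31.22
eef_pos: [581.3, -158.0, 68.2]
tool_rot: [-3.14, -0.0, 1.438]
force: [0.2, 0.8, 5.4]
width: 13.1
```

Run:
```python
from h import *
s=ctrl.read_state()
for k in("eef_pos","tool_rot","force","torque"):print(k,np.round(s[k],3))
```

```text
eef_pos [ 581.325 -158.021   68.247]
tool_rot [-3.14  -0.     1.438]
force [0.195 0.813 5.383]
torque [ 0.536 -0.042 -0.009]
```

>>> {"fn": "step_arm", "kwargs": {
  "deltas": [
    [[0,0,0,0.3,0,0,0],[0,0,0,0.2,0,0,0],[0,0,0,0,0,0,0],[0,0,0,0,0,0,0]]
  ]
}}

```text
clock: 31.55
eef_pos: [581.3, -158.1, 68.3]
tool_rot: [-3.14, -0.0, 1.438]
force: [-1.0, 2.3, 3.2]
width: 13.1
```

Run:
```python
from h import *
snap("i")
s=cv2.imread("pics/i_side.png")
cv2.imwrite("pics/i.png",cv2.resize(s[160:230,250:330],None,fx=8,fy=8,interpolation=cv2.INTER_CUBIC))
```

```text
(no output)
```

View pics/i.png

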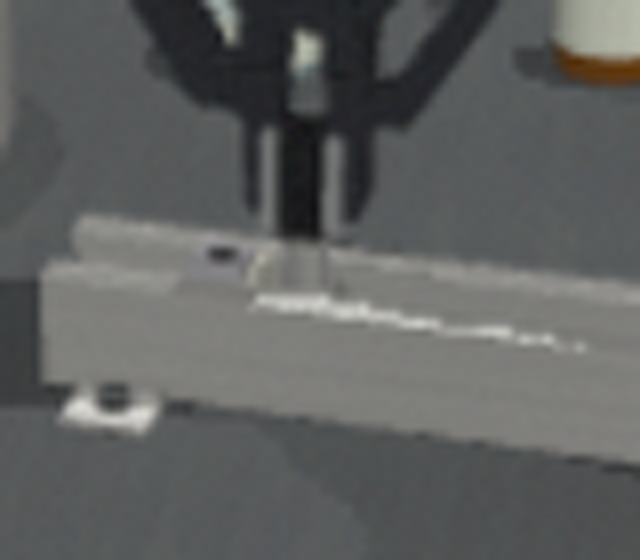

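The gripper is square across the slot, the stem stands in the slot just short of the bumper, and the fingers are above the stop. Releasing.

>>> {"fn": "step_arm", "kwargs": {
  "deltas": [
    [[0.2,0,0,0,0,0,0],[0.25,0,0,0,0,0,0],[0.3,0,0,0,0,0,0],[0.4,0,0,0,0,0,0],[0.5,0,0,0,0,0,0],[0.5,0,0,0,0,0,0],[0.5,0,0,0,0,0,0],[0.5,0,0,0,0,0,0]]
  ]
}}

```text
clock: 32.32
eef_pos: [582.2, -158.5, 68.6]
tool_rot: [3.142, 0.0, 1.438]
force: [0.3, 0.5, 0.1]
width: 42.5
```

>>> {"fn": "step_arm", "kwargs": {
  "deltas": [
    [[0.5,0,0,4,0,0,0],[0.5,0,0,10,0,0,0],[0.5,0,0,16,0,0,0],[0.5,0,0,20,0,0,0],[0.5,0,0,20,0,0,0],[0.5,0,0,20,0,0,0],[0.5,0,0,16,0,0,0],[0.5,0,0,10,0,0,0],[0.5,0,0,4,0,0,0]]
  ]
}}

```text
clock: 33.07
eef_pos: [583.2, -158.6, 191.0]
tool_rot: [3.138, 0.0, 1.438]
force: [0.3, -0.3, 0.3]
width: 42.5
```

>>> {"fn": "step_arm", "kwargs": {
  "deltas": [
    [[0.5,-6,-6,4,0,0,0],[0.5,-14,-14,4,0,0,0],[0.5,-20,-20,4,0,0,0],[0.5,-20,-20,4,0,0,0],[0.5,-20,-20,4,0,0,0],[0.5,-14,-14,4,0,0,0],[0.5,-6,-6,4,0,0,0],[0.5,0,0,0,0,0,0]]
  ]
}}

```text
clock: 33.73
eef_pos: [480.2, -260.8, 216.6]
tool_rot: [-3.14, 0.001, 1.434]
force: [-0.2, 0.2, 0.7]
width: 42.8
```

Run:
```python
from h import *
snap("j")
s=cv2.imread("pics/j_side.png");t=cv2.imread("pics/j_top.png")
W=np.zeros((600,800,3),np.uint8)
W[:560,:480]=cv2.resize(s[160:230,260:320],None,fx=8,fy=8,interpolation=cv2.INTER_CUBIC)
W[:480,490:790]=cv2.resize(t[160:240,320:370],None,fx=6,fy=6,interpolation=cv2.INTER_CUBIC)
cv2.imwrite("pics/j.png",W)
```

```text
(no output)
```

View pics/j.png

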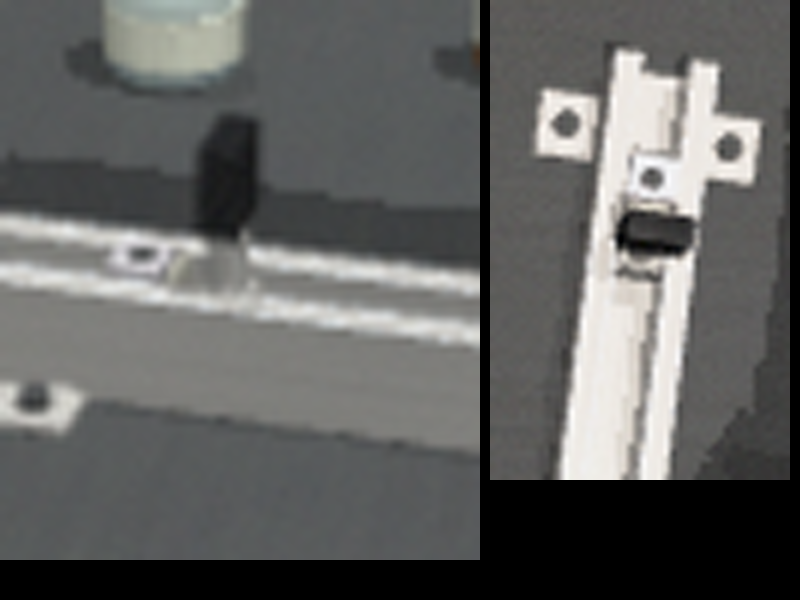

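The nut stands across the slot next to the stop (side about (289,183), top about (346,198)). Next I'll measure its height, yaw and any lean.

Run:
```python
from h import *
a=np.radians(-7.57);ex=np.array([np.cos(a),np.sin(a)]);ey=np.array([-ex[1],ex[0]])
o=np.array([539.5,-152.9])
for n,b in(("top",(333,190,362,208)),("side",(280,170,297,195))):
    D=np.load(f"j_{n}.npy");im=cv2.imread(f"pics/j_{n}.png")
    P,uv,ok=cloud(n,D,b);dark=im[uv[:,1],uv[:,0]].max(1)<80
    g=ok&dark&(P[:,2]>55)&(P[:,2]<105)
    h=g&(P[:,2]>91)
    r=cv2.minAreaRect(P[h,:2].astype(np.float32))
    print(n,g.sum(),h.sum(),"top z",np.percentile(P[g,2],[50,90,98]).round(1),[np.round(x,1) for x in r],"XY",((P[h,:2].mean(0)-o)@ex).round(1),((P[h,:2].mean(0)-o)@ey).round(1))
    if n=="side":
        for z in range(58,100,6):
            k=g&(abs(P[:,2]-z)<3)
            if k.sum()>3:print(z,k.sum(),((P[k,:2]-o)@ex).mean().round(1),((P[k,:2]-o)@ey).mean().round(1))
f=np.clip((cv2.imread("pics/j_side.png")[165:205,272:302].astype(float)/255)**.6*255,0,255).astype(np.uint8)
g=np.clip((cv2.imread("pics/j_top.png")[180:212,333:361].astype(float)/255)**.6*255,0,255).astype(np.uint8)
W=np.zeros((560,800,3),np.uint8);W[:520,:390]=cv2.resize(f,None,fx=13,fy=13,interpolation=cv2.INTER_NEAREST);W[:448,400:792]=cv2.resize(g,None,fx=14,fy=14,interpolation=cv2.INTER_NEAREST)
cv2.imwrite("pics/k.png",W)
```

```text
top 76 55 top z [95.1 97.9 99.2] [array([ 579.7, -157.5]), array([27.1, 12.5]), np.float64(82.7)] XY 40.7 0.7
side 98 33 top z [85.5 96.7 97.5] [array([ 581.3, -159. ]), array([30.2, 12.8]), np.float64(87.4)] XY 42.2 3.3
64 6 39.5 7.8
70 14 41.3 10.9
76 15 40.0 11.3
82 13 39.5 8.5
88 17 40.7 10.3
94 26 42.2 2.8
```

View pics/k.png

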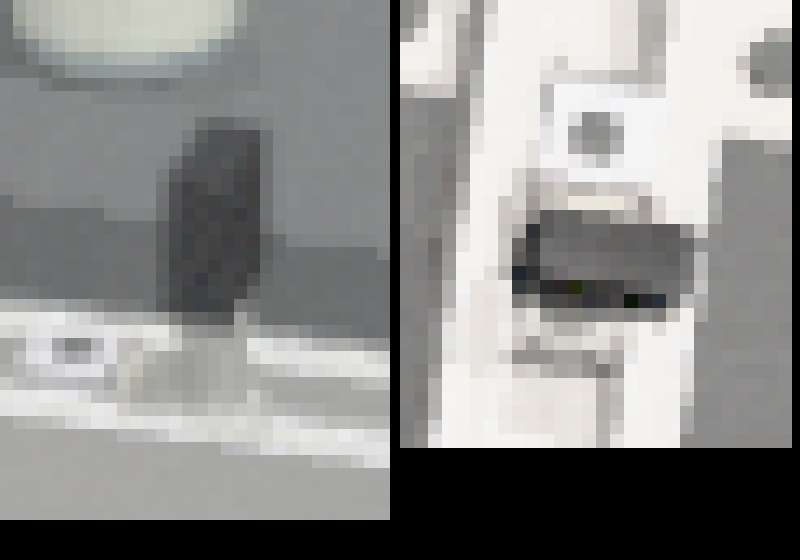

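Top at z≈95 (expected 95), yaw 82.7° (channel +90° is 82.4°), upright and adjoining the bumper. Handing in.

>>> {"fn": "step_arm", "kwargs": {
  "deltas": [
    [[0.5,0,0,0,0,0,0],[0.5,0,0,0,0,0,0],[0.5,0,0,0,0,0,0],[0.5,0,0,0,0,0,0]]
  ]
}}

```text
clock: 34.17
eef_pos: [482.7, -257.6, 216.4]
tool_rot: [-3.142, -0.001, 1.439]
force: [0.2, 0.4, 0.7]
width: 42.8
```

```bash
python3 -c "
from cell import ctrl
print(ctrl.finish_job())"
```

```text
the job is handed in; nothing more can be done
None
```

I took the small black-gripped nut out of the tray, lowered it into the slot and slid it until it touched the bumper. There I pressed it about 11 mm against its spring, twisted it a quarter turn, let it up into the lips and released it. The job was handed in at 34 s of the 72 s allowed.

**Final checks:**
- **Height:** the grip's top is at z≈95–97, where 95 was expected, so the grooves should be on the lips. The tool also stopped rising at the right height, and a light upward pull met resistance.
- **Angle and lean:** the top view gives a yaw of 82.7°, against a target of 82.4°. The less precise side view gave 87.4°. The nut looks upright.
- **Forces:** the bumper force stayed at about 6 N or less. The gripper is clear of everything.
- **Surroundings:** I did not check the mug, beaker and bottles in a last picture. The moves I made stayed well away from them.

**What did not go cleanly:**
- **Drift in the twist:** the tool moved about 2 mm sideways, which I put down to friction at the bumper and the foot.
- **Overshoot:** I turned about 0.1 rad too far and turned back before letting the nut up.
- **Final position:** the axis ended an estimated 1–2 mm nearer the bumper than at first contact.
- **Side walls:** the foot stuck by friction, so I could not feel the walls to centre the turned nut. The lateral position rests on the slot probe made before the turn.

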